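# Put three gearbox parts back in their own kit trays

### The arm

A 6-joint arm with a two-finger parallel gripper is mounted at the origin on the work surface. World frame = base frame: x ahead of the robot, y to its left, z up, the work surface at z = 0. Lengths are in m, angles in rad, forces in N, time in s.
With the tool pointing down it reaches from about 0.35 to 0.85 m from the base axis. Payload 8.1 kg.
Tool frame: the origin (TCP) lies midway between the tips of the shut fingers; the grasp point (between the pads) lies 19 mm behind it; z points along the fingers, y is the direction in which the jaws open and shut (so a half turn about z gives the same grasp; the last joint's range is limited). The gripper opens to 85 mm and grips with 20 to 120 N. Pads are 22 mm wide; open, the fingers measure 114 mm over their backs; the gripper's body (76 mm by 85 mm) begins 54 mm behind the grasp point. The pads swing forward as they close: fully open they stand 13 mm farther back than shut.
Start: joints at [1.215, 0.13, 1.488, -0, 1.523, -0.085], TCP at [0.16, 0.578, 0.231] pointing down, gripper open.
Joint ranges: [-2.96, 2.96], [-0.89, 2.26], [0.02, 2.5], [-1.34, 4.48], [0, 2.73], [-2.66, 2.66]. Speed limits (rad/s): [2.39, 2.39, 2.79, 3.14, 3.14, 3.14].

### API

Orientations are given as a unit quaternion [x, y, z, w].
In Python, from plant import r gives the robot as it stands. The module is installed in compiled form; this text tells all that it offers.
- The arm moves only by the shell command python3 -m crank 'ROWS' [FORCE]. ROWS is a JSON object of lists of equal length, an entry for each row: "linear": the shift along the tool's x, y, z normalised to -1 to 1, where 1 is 100 mm, a list of three; "rotation": the turn, a rotation vector about the tool's x, y, z normalised to -1 to 1, where 1 is pi/2 rad, a list of three; "hand": the closure, from -1 (fully open) to 1 (shut). A call has 1 to 20 rows; each row is the pose to reach, as a shift and turn from the pose commanded when the call began, along the tool's axes at that moment; what a row does not reach only later rows make up. A row lasts 1/10 s, in which the tool goes at most 50 mm and 8.59 degrees, less where a joint would pass 70% of its speed; a pose out of reach is approached as far as the arm can. A call with a number of a shift or a turn outside -1 to 1 is refused whole. A call with a gripper value outside its range is refused whole. The fingers move at their own pace and stop on an object; FORCE is the grip in N (left out, the last holds). Time passes only in rows, so rows that repeat a pose let the fingers close. It gives the time, the measured TCP pose, the force and the opening at its end, in the units of the state.
- r.read_state(): the state, without advancing time (a new reading comes with each control period).
- r.read_camera(name): name is "scene" or "top" or "wrist"; returns (picture, depth): 400x640x3 uint8, red, green, blue; 400x640 float32, m along the optical axis (not along the pixel's ray), 0 where there is no reading.
- r.camera_model(name): a dict with "camera_matrix" (3x3 intrinsics, pixels), "R" (3x3) and "t" (3): a world point X has camera coordinates R X + t; the wrist camera has in their place "tool_from_camera" (4x4, takes a point from camera to tool coordinates, whose origin is the TCP and whose axes are the flange's). Camera axes: x right, y down, z forward; pixel columns grow to the right and rows downward; lengths in m; the calibration is good to about 2 mm. A picture is of the moment at which its call begins: read the wrist's pose just before it. camera_model takes no time and is no camera call.
- r.job_done(): hands the job in, once; it reports no verdict.
Trained networks look in the newest picture that a camera, given by its name, has taken for a name from the list of things; names that differ only in an ending like _2 or _b are one class to them, and where a whole thing is asked for, a point or a joint stands for the part that bears it (a point fixed in the world has none). Each returns a list of dicts, best first, with "confidence" (0 to 1); they miss things now and then, are a little off and sometimes report something else, mostly with a low value. They report only what shows in the picture. A call takes as long as a camera call. They do not tell look-alikes from the thing itself.
- r.look_for(camera, name): "position" ([x, y, z] in m, in the coordinates of the camera as it stood for that picture, good to about 4 mm: the middle of the surface that is visible of it).
The state is a dict: "time_s": time; "qpos": joint angles; "dq": joint speeds; "effort": joint torques, N m; "tcp_pos": TCP position; "tool_rot": TCP orientation; "ft_force": force on the tool from outside, world axes, zero at the start; "wrist_torque": the same for the moment, N m; "opening": finger opening in m.
Only numpy, scipy, OpenCV 4.12 (cv2) and the standard library are available. Lean on these libraries where they do the work, as an engineer would, in place of code of your own. Each camera call takes 0.05 s, during which the arm holds its last target. There are 200 camera calls.

### The job

The three gearbox parts lie in one another's trays: put each back in the middle of the tray of its own shape, flat on the tray's floor: the round gear in the round tray, the square flange in the square tray and the oblong bearing cap in the oblong tray, lying along it. No tray has room for two parts, so use the empty rubber mat as the free spot; the clean parts must never touch the bare bench and must be set down, not dropped. Leave the can and the carton where they stand.

Things in the scene. Friction and masses are not known exactly. Their poses are not given: they have to be found in the camera images.
- gear: Steel pinion gear lying flat: a toothed disc 70 mm across and 18 mm thick, with a round hub 36 mm in diameter rising from its middle to 52 mm above the underside (grip the hub, between 18 and 52 mm up). Origin: centre of the underside, z up. About 0.45 kg. At the start it lies in the oblong tray.
- flange: Steel drive flange lying flat: a square plate 64 x 64 mm and 14 mm thick with a small bolt hole in each corner, and a round hub 36 mm in diameter rising from its middle to 52 mm above the underside (grip the hub, between 14 and 52 mm up). Origin: centre of the underside, z up, x and y along the plate's sides. About 0.4 kg. At the start it lies in the round tray.
- cap: Steel bearing cap lying flat: an oblong foot 104 mm (x) x 44 mm (y) and 14 mm thick, with a bolt boss 18 mm wide and 6 mm high on each end (centres 39 mm from the middle), and a rounded hump in the middle 44 mm long (x), 34 mm wide (y), with flat upright faces to +y and -y, its top 52 mm above the underside (grip the hump across y, between 16 and 42 mm up). Origin: centre of the underside, z up, x along its length. About 0.4 kg. At the start it lies in the square tray.
- tray_round: Round blue plastic tray, fixed: 132 mm across, rim 12 mm high, walls and floor 4 mm thick, clear inside at least 120 mm across. Origin: centre of its underside, z up; the floor is 4 mm above it.
- tray_square: Square blue plastic tray, fixed: 124 x 124 mm, rim 12 mm high, walls and floor 4 mm thick, clear inside 116 x 116 mm. Origin: centre of its underside, z up, x and y along the sides; the floor is 4 mm above it.
- tray_long: Oblong blue plastic tray, fixed: 150 mm (x) x 86 mm (y), rim 12 mm high, walls and floor 4 mm thick, clear inside 142 x 78 mm. Origin: centre of its underside, z up, x along its length; the floor is 4 mm above it.
- mat: Flat square black rubber mat with fine grey ribs, fixed: 125 x 125 mm, 6 mm thick, empty at the start: the free spot. Origin: centre of its underside, z up; its top is 6 mm above it.
- table: The grey bench top, fixed; its surface is at z = 0. Origin: in the middle of the surface.
- can: Bystander: upright can 54 mm in diameter, 130 mm high, loose. Origin: centre of its underside.
- carton: Bystander: closed cardboard carton of bolts, 70 x 50 mm, 45 mm high, loose. Origin: centre of its underside.
Things that resemble listed ones, but are neither listed nor needed, are in the scene too. Leave any grey, pink or turquoise look-alike of the tray_long alone.

How it is judged:
At the end, for the whole second after the job is handed in: Gear in the round tray, flange in the square tray, bearing cap in the oblong tray: each centred within 15 mm, flat on the tray floor (within 4 mm of height, tilted under 0.1 rad), at rest; the cap's length within 0.25 rad of the tray's length, either way round (horizontal distance between gear and tray_round below 0.015 m and z of gear in the frame of tray_round between 0 and 0.008 m and angle between each of gear, flange, cap's own z axis and vertical below 0.1 rad and linear speed of each of gear, flange, cap below 0.02 m/s and horizontal distance between flange and tray_square below 0.015 m and z of flange in the frame of tray_square between 0 and 0.008 m and horizontal distance between cap and tray_long below 0.015 m and z of cap in the frame of tray_long between 0 and 0.008 m and angle between the x axis of cap and the x axis of tray_long, either way round below 0.25 rad); the robot touches nothing.
It fails at once if a part touches the bare bench (contact force between any of gear, flange, cap and table above 0.5 N).
It fails at once if a part is dropped (falls free at over 0.6 m/s, some 20 mm) ((linear speed of gear above 0.6 m/s and contact force between gear and the fingers below 0.1 N) or (linear speed of flange above 0.6 m/s and contact force between flange and the fingers below 0.1 N) or (linear speed of cap above 0.6 m/s and contact force between cap and the fingers below 0.1 N)).
It fails at once if the can is pushed away by over 20 mm or tipped (distance of can from where it was at the start of the episode above 0.02 m or angle between can's own z axis and vertical above 0.3 rad).
It fails at once if the carton is pushed away by over 20 mm or tipped (distance of carton from where it was at the start of the episode above 0.02 m or angle between carton's own z axis and vertical above 0.3 rad).
It also fails if it takes over 102 s, if anything falls off the work surface, if the arm or the gripper's body presses on something with over 40 N, if the wrist force passes 120 N, or if a joint passes its speed limit or range.

## Working session

There is one attempt and no reset: what is moved stays moved. The work goes in short steps, Python scripts to look and compute and a shell command to move; the robot and the scene stay as the last step left them, time stands still between calls to the robot, and variables do not carry over. Pictures are saved under pics/ and viewed, about 12 in all and at most 16, crops included, and the job is handed in when it is done.

```bash
mkdir -p pics; cat > h.py <<'E'
import numpy as np, cv2
from plant import r
from scipy.spatial.transform import Rotation as Rn
def snap(cam,fn=None):
    s=r.read_state(); p,d=r.read_camera(cam); m=r.camera_model(cam)
    K=np.array(m["camera_matrix"])
    if cam=="wrist":
        T=np.eye(4); T[:3,:3]=Rn.from_quat(s["tool_rot"]).as_matrix(); T[:3,3]=s["tcp_pos"]
        W=T@np.array(m["tool_from_camera"])
    else:
        R=np.array(m["R"]); W=np.eye(4); W[:3,:3]=R.T; W[:3,3]=-R.T@np.array(m["t"])
    if fn: cv2.imwrite("pics/"+fn,p[:,:,::-1])
    return p,d,K,W
def w(W,c): return W[:3,:3]@np.array(c)+W[:3,3]
def cloud(d,K,W):
    v,u=np.mgrid[:d.shape[0],:d.shape[1]]
    c=np.stack([(u-K[0,2])/K[0,0]*d,(v-K[1,2])/K[1,1]*d,d],-1)
    return c@W[:3,:3].T+W[:3,3]
E
python3 - <<'E'
from h import *
np.set_printoptions(precision=3,suppress=True)
s=r.read_state(); print(s["tcp_pos"],s["tool_rot"],s["opening"],s["time_s"]); print(Rn.from_quat(s["tool_rot"]).as_matrix())
for cam in ["top","scene"]:
    p,d,K,W=snap(cam,cam+"0.png"); print(cam,W[:3,3])
    for n in ["gear","flange","cap","tray_round","tray_square","tray_long","mat","can","carton"]:
        print(n,[(round(o["confidence"],2),w(W,o["position"])) for o in r.look_for(cam,n)])
E
```

```text
[0.16  0.578 0.23 ] [ 0.135  0.991 -0.001 -0.   ] 0.08492612619952307 0.0
[[-0.964  0.267 -0.001]
 [ 0.267  0.964 -0.002]
 [ 0.    -0.002 -1.   ]]
top [0.449 0.016 1.023]
gear [(0.94, array([ 0.459, -0.074,  0.025]))]
flange [(0.75, array([ 0.557, -0.316,  0.022]))]
cap [(0.65, array([0.412, 0.311, 0.023]))]
tray_round [(0.98, array([ 0.569, -0.317,  0.004]))]
tray_square [(0.76, array([0.42 , 0.308, 0.006]))]
tray_long [(0.9, array([ 0.81 , -0.005,  0.003])), (0.84, array([0.784, 0.327, 0.005])), (0.73, array([ 0.47 , -0.066,  0.003])), (0.62, array([ 0.35 , -0.302,  0.005]))]
mat [(0.74, array([0.62 , 0.124, 0.007]))]
can [(0.78, array([ 0.647, -0.108,  0.131]))]
carton [(0.97, array([0.383, 0.099, 0.045])), (0.57, array([0.415, 0.305, 0.002]))]
scene [1.178 0.019 0.914]
gear [(0.69, array([ 0.471, -0.065,  0.024]))]
flange [(0.92, array([ 0.574, -0.312,  0.015])), (0.28, array([0.625, 0.128, 0.002]))]
cap [(0.71, array([0.43 , 0.32 , 0.026])), (0.59, array([ 0.47 , -0.067,  0.023]))]
tray_round []
tray_square [(0.62, array([0.422, 0.304, 0.003])), (0.41, array([ 0.698,  0.012, -0.003])), (0.35, array([ 0.673, -0.107,  0.105]))]
tray_long [(0.82, array([ 0.352, -0.301,  0.005])), (0.73, array([ 0.481, -0.056,  0.004])), (0.66, array([ 0.811, -0.   ,  0.003]))]
mat [(0.94, array([0.623, 0.128, 0.006])), (0.47, array([ 0.573, -0.31 ,  0.019]))]
can [(0.84, array([ 0.675, -0.105,  0.101]))]
carton [(0.92, array([0.397, 0.103, 0.041]))]
```

View pics/top0.png

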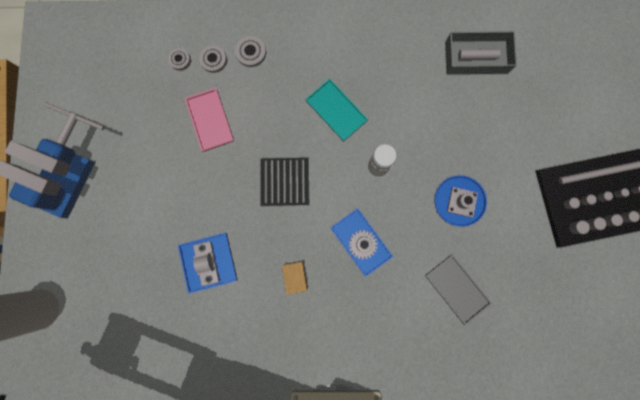

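Top view: blue oblong tray with the gear at (362,242), round tray with the flange at (461,201), square tray with the cap at (207,262), mat at (285,181), can at (383,157) and carton at (294,277). The pink, turquoise and grey look-alikes are separate. Next I fit poses from the same camera.

```bash
python3 - <<'E'
from h import *
np.set_printoptions(precision=3,suppress=True)
p,d,K,W=snap("top"); P=cloud(d,K,W)
hsv=cv2.cvtColor(p,cv2.COLOR_RGB2HSV)
def topx(z,uv):  # pixel ray onto plane z
    c=np.array([(uv[0]-K[0,2])/K[0,0],(uv[1]-K[1,2])/K[1,1],1]); g=W[:3,:3]@c; return (W[:3,3]+g*(z-W[2,3])/g[2])[:2]
G=np.zeros(d.shape,np.uint8)
def rect(m,z):
    cs=cv2.findContours(m,cv2.RETR_EXTERNAL,cv2.CHAIN_APPROX_NONE)[0]; c=max(cs,key=cv2.contourArea)[:,0]
    q=np.array([topx(z,x) for x in c],np.float32); b=cv2.minAreaRect(q*1000); return b
blue=cv2.inRange(hsv,(100,120,60),(120,255,255))
for n,(x,y) in dict(round=(.569,-.317),square=(.42,.305),long=(.472,-.064)).items():
    near=(np.hypot(P[...,0]-x,P[...,1]-y)<.11)&(d>0)
    b=cv2.morphologyEx(blue&(near*255).astype(np.uint8),cv2.MORPH_CLOSE,np.ones((3,3)))
    print(n,"tray",rect(b,.010))
    for lo,hi in((.047,.065),(.012,.026)):
        m=near&(P[...,2]>lo)&(P[...,2]<hi)&(blue==0)
        q=P[m][:,:2]
        if m.sum()>10: print("  part",lo,m.sum(),q.mean(0),np.median(P[m][:,2]),cv2.minAreaRect((q*1000).astype(np.float32)))
dk=((p.max(2)<70)&(np.hypot(P[...,0]-.622,P[...,1]-.124)<.1)).astype(np.uint8)*255
print("mat",rect(cv2.morphologyEx(dk,cv2.MORPH_CLOSE,np.ones((7,7))),.006))
cr=[cv2.resize(p[v-40:v+40,u-40:u+40],(380,380),interpolation=cv2.INTER_CUBIC) for u,v in((207,262),(362,242))]
cv2.imwrite("pics/c1.png",np.hstack(cr)[:,:,::-1])
E
```

```text
round tray ((567.756591796875, -318.8865966796875), (128.1536102294922, 124.3484878540039), 89.61442565917969)
  part 0.047 184 [ 0.562 -0.32 ] 0.0560405885828173 ((562.3745727539062, -321.11419677734375), (34.527198791503906, 34.32611846923828), 36.82333755493164)
  part 0.012 482 [ 0.558 -0.317] 0.017669020959730775 ((548.6630859375, -316.48297119140625), (125.9241714477539, 94.23633575439453), 80.1475830078125)
square tray ((415.5409240722656, 317.89422607421875), (121.74844360351562, 124.5577392578125), 14.502558708190918)
  part 0.047 214 [0.413 0.318] 0.05313725179647416 ((412.708251953125, 318.6209411621094), (38.986263275146484, 34.37509536743164), 12.87210750579834)
  part 0.012 522 [0.41  0.317] 0.017672960365413992 ((414.07391357421875, 318.4048767089844), (123.83021545410156, 123.09243774414062), 14.901740074157715)
long tray ((465.173583984375, -67.18574523925781), (147.21974182128906, 84.15941619873047), 35.196067810058594)
  part 0.047 175 [ 0.458 -0.07 ] 0.05617677495595652 ((456.61669921875, -70.3740005493164), (33.60935592651367, 33.140689849853516), 89.82135009765625)
  part 0.012 431 [ 0.456 -0.069] 0.02167245308108723 ((464.1715393066406, -67.45196533203125), (149.5359649658203, 85.96807098388672), 35.369873046875)
mat ((620.2229614257812, 126.4708251953125), (120.61788177490234, 120.01944732666016), 1.117979884147644)
```

```bash
python3 -m crank '{"linear":[[0,0,-0.4],[0,-0.6,-0.8],[0,-1,-0.8]],"rotation":[[0,0,0],[0,0,0],[0,0,0]],"hand":[-1,-1,-1]}' 60
```

```text
time_s: 1.35
tcp_pos: [0.1366, 0.4916, 0.3119]
tool_rot: [0.135, 0.991, 0.002, 0.0]
ft_force: [-0.6, 0.1, 1.9]
opening: 0.0851
```

View pics/c1.png

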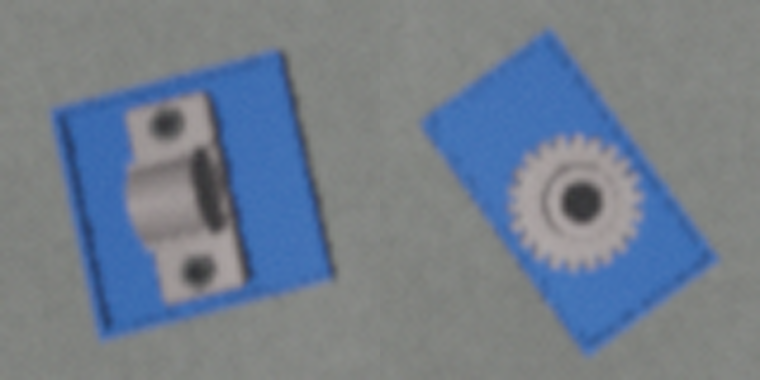

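The crop shows the cap's length about 12° off world x (bosses at (167,122) and (198,268)) and the gear near the middle of the oblong tray. Next I line the tool up with the world axes and travel to above the gear at (0.458, -0.070).

```bash
python3 -m crank '{"linear":[[-0.5,0,0],[-1,0,0],[-1,0,0]],"rotation":[[0,0,-0.09],[0,0,-0.172],[0,0,-0.172]],"hand":[-1,-1,-1]}' 60
python3 -m crank '{"linear":[[-0.25,-0.45,0],[-0.5,-0.9,0],[-0.5,-0.9,0]],"rotation":[[0,0,0],[0,0,0],[0,0,0]],"hand":[-1,-1,-1]}'
python3 -m crank '{"linear":[[-0.25,-0.45,0],[-0.5,-0.9,0],[-0.5,-0.9,0]],"rotation":[[0,0,0],[0,0,0],[0,0,0]],"hand":[-1,-1,-1]}'
python3 -m crank '{"linear":[[-0.25,-0.45,0],[-0.5,-0.9,0],[-0.5,-0.9,0]],"rotation":[[0,0,0],[0,0,0],[0,0,0]],"hand":[-1,-1,-1]}'
python3 -m crank '{"linear":[[-0.25,-0.45,0],[-0.5,-0.9,0],[-0.5,-0.9,0]],"rotation":[[0,0,0],[0,0,0],[0,0,0]],"hand":[-1,-1,-1]}'
python3 -m crank '{"linear":[[-0.1,-0.45,0],[-0.25,-0.9,0.3],[-0.25,-0.9,0.6],[-0.25,-0.9,0.6]],"rotation":[[0,0,0],[0,0,0],[0,0,0],[0,0,0]],"hand":[-1,-1,-1,-1]}'
python3 -m crank '{"linear":[[0,-0.45,0.2],[0,-0.85,0.4],[0,-0.85,0.4],[0,-0.85,0.4]],"rotation":[[0,0,0],[0,0,0],[0,0,0],[0,0,0]],"hand":[-1,-1,-1,-1]}'
cat > look.py <<'E'
import sys
from h import *
np.set_printoptions(precision=4,suppress=True)
def go(x0,y0,name,rad=.03,lo=.045,hi=.07):
    p,d,K,W=snap("wrist",name); P=cloud(d,K,W); s=r.read_state()
    print("tcp",np.array(s["tcp_pos"]),"x-az",np.degrees(np.arctan2(*Rn.from_quat(s["tool_rot"]).as_matrix()[[1,0],0])),"open",s["opening"],"t",s["time_s"],"z tilt",Rn.from_quat(s["tool_rot"]).as_matrix()[:,2])
    m=(d>0)&(np.hypot(P[...,0]-x0,P[...,1]-y0)<rad)&(P[...,2]>lo)&(P[...,2]<hi)
    if m.sum()>10:
        q=P[m]; print("top n",m.sum(),"z",np.median(q[:,2]),"rect",cv2.minAreaRect((q[:,:2]*1000).astype(np.float32)))
    return p,d,K,W,P
if __name__=="__main__": go(float(sys.argv[1]),float(sys.argv[2]),sys.argv[3],*map(float,sys.argv[4:]))
E
python3 look.py .458 -.07 w1.png
```

```text
time_s: 1.65
tcp_pos: [0.2362, 0.4625, 0.3098]
tool_rot: [-0.001, 1.0, 0.0, 0.001]
ft_force: [0.2, 0.5, 0.3]
opening: 0.0855
time_s: 1.95
tcp_pos: [0.2847, 0.3708, 0.3094]
tool_rot: [0.003, 1.0, -0.001, 0.0]
ft_force: [-0.2, 0.6, -0.2]
opening: 0.0852
time_s: 2.25
tcp_pos: [0.3345, 0.2808, 0.3095]
tool_rot: [0.003, 1.0, -0.001, 0.001]
ft_force: [-0.4, 1.0, 0.6]
opening: 0.0853
time_s: 2.55
tcp_pos: [0.3843, 0.1907, 0.3093]
tool_rot: [0.004, 1.0, -0.001, 0.0]
ft_force: [-0.5, 0.1, -1.0]
opening: 0.0856
time_s: 2.85
tcp_pos: [0.4341, 0.1009, 0.309]
tool_rot: [0.003, 1.0, -0.001, 0.0]
ft_force: [-0.6, 1.1, -0.1]
opening: 0.0854
time_s: 3.25
tcp_pos: [0.455, 0.0144, 0.2445]
tool_rot: [0.002, 1.0, 0.001, -0.004]
ft_force: [-0.7, 0.2, 0.2]
opening: 0.0856
time_s: 3.65
tcp_pos: [0.4576, -0.07, 0.2103]
tool_rot: [0.001, 1.0, 0.0, 0.0]
ft_force: [0.6, 0.6, -0.9]
opening: 0.0857
tcp [ 0.4581 -0.0696  0.2108] x-az 179.9808951932475 open 0.08563617938723335 t 3.7 z tilt [ 0.0014  0.0006 -1.    ]
top n 798 z 0.054613751017559053 rect ((457.0848388671875, -69.75778198242188), (34.91343307495117, 35.13599395751953), 86.12380981445312)
```

View pics/w1.png

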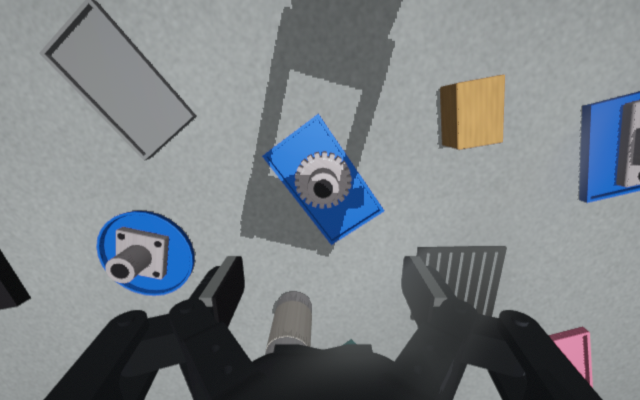

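The wrist view shows the gear hub at (322,185), midway between the fingers. It measures (0.457, -0.070), which agrees with the top camera. I descend and grip.

```bash
python3 -m crank '{"linear":[[0.01,0,0.3],[0.01,0,0.7],[0.01,0,1],[0.01,0,1]],"rotation":[[0,0,0],[0,0,0],[0,0,0],[0,0,0]],"hand":[-1,-1,-1,-1]}' 60
python3 -m crank '{"linear":[[0,0,0.3],[0,0,0.55],[0,0,0.75],[0,0,0.82],[0,0,0.82],[0,0,0.82]],"rotation":[[0,0,0],[0,0,0],[0,0,0],[0,0,0],[0,0,0],[0,0,0]],"hand":[-1,-1,-1,-1,-1,-1]}'
python3 -m crank '{"linear":[[0,0,0],[0,0,0],[0,0,0],[0,0,0],[0,0,0],[0,0,0],[0,0,0],[0,0,0],[0,0,0],[0,0,0]],"rotation":[[0,0,0],[0,0,0],[0,0,0],[0,0,0],[0,0,0],[0,0,0],[0,0,0],[0,0,0],[0,0,0],[0,0,0]],"hand":[0,1,1,1,1,1,1,1,1,1]}' 60
python3 -m crank '{"linear":[[0,0,-0.1],[0,0,-0.2],[0,0,-0.3],[0,0,-0.3],[0,0,-0.3]],"rotation":[[0,0,0],[0,0,0],[0,0,0],[0,0,0],[0,0,0]],"hand":[1,1,1,1,1]}'
```

```text
time_s: 4.1
tcp_pos: [0.4539, -0.0684, 0.1063]
tool_rot: [-0.001, 1.0, 0.001, -0.003]
ft_force: [-0.9, 0.1, 0.8]
opening: 0.0853
time_s: 4.7
tcp_pos: [0.4579, -0.0709, 0.0294]
tool_rot: [0.0, 1.0, -0.0, 0.001]
ft_force: [0.3, 0.3, 0.5]
opening: 0.0852
time_s: 5.7
tcp_pos: [0.4569, -0.071, 0.0282]
tool_rot: [0.0, 1.0, 0.0, 0.001]
ft_force: [-1.0, 2.0, 5.5]
opening: 0.0343
time_s: 6.2
tcp_pos: [0.4566, -0.0711, 0.0577]
tool_rot: [0.0, 1.0, -0.0, 0.0]
ft_force: [-0.2, -0.9, -4.4]
opening: 0.0344
```

```bash
python3 -m crank '{"linear":[[0,0,-0.3],[-0.2,0.25,-0.6],[-0.5,0.6,-0.6],[-0.82,0.98,-0.6],[-0.82,0.98,-0.6]],"rotation":[[0,0,0],[0,0,0],[0,0,0],[0,0,0],[0,0,0]],"hand":[1,1,1,1,1]}'
python3 -m crank '{"linear":[[-0.25,0.3,0],[-0.55,0.65,0],[-0.81,0.99,0],[-0.81,0.99,0.2],[-0.81,0.99,0.4],[-0.81,0.99,0.6],[-0.81,0.99,0.7],[-0.81,0.99,0.7]],"rotation":[[0,0,0],[0,0,0],[0,0,0],[0,0,0],[0,0,0],[0,0,0],[0,0,0],[0,0,0]],"hand":[1,1,1,1,1,1,1,1]}'
```

```text
time_s: 6.7
tcp_pos: [0.5406, 0.0312, 0.1165]
tool_rot: [-0.001, 1.0, 0.001, 0.0]
ft_force: [-0.8, -0.6, -4.8]
opening: 0.0342
time_s: 7.5
tcp_pos: [0.6172, 0.1254, 0.0444]
tool_rot: [0.0, 1.0, -0.0, -0.003]
ft_force: [-0.8, -0.1, -4.0]
opening: 0.0342
```

```bash
python3 look.py .62 .126 w2.png; python3 -c "
from h import *
p,d,K,W=snap('top'); cv2.imwrite('pics/t2.png',cv2.resize(p[80:330,140:540],(800,500))[:,:,::-1])"
```

```text
tcp [0.6184 0.1256 0.0462] x-az 179.95484175826272 open 0.034288286421858466 t 7.55 z tilt [-0.0024 -0.0003 -1.    ]
top n 2733 z 0.06185342278230492 rect ((613.1842651367188, 124.27906799316406), (46.55727767944336, 41.64691925048828), 53.56745910644531)
```

View pics/w2.png

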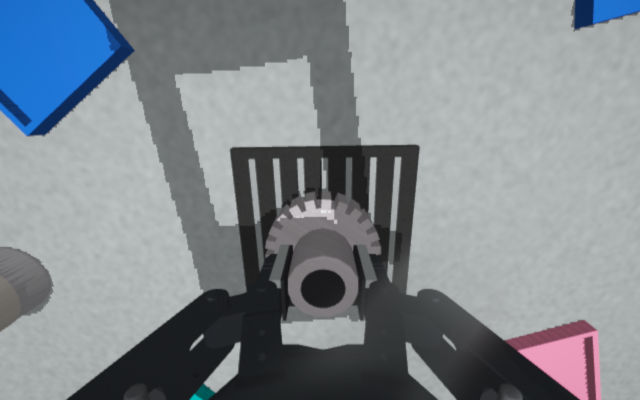

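The gear is upright in the fingers at (323,285), and the mat spans (232–420, 147–320) beneath it. I set it down.

```bash
python3 -m crank '{"linear":[[0,0,0.06],[0,0,0.11],[0,0,0.15],[0,0,0.175],[0,0,0.175],[0,0,0.175]],"rotation":[[0,0,0],[0,0,0],[0,0,0],[0,0,0],[0,0,0],[0,0,0]],"hand":[1,1,1,1,1,1]}'
```

```text
time_s: 8.2
tcp_pos: [0.6194, 0.1259, 0.0303]
tool_rot: [0.0, 1.0, -0.0, -0.0]
ft_force: [-5.4, -0.7, 2.2]
opening: 0.0343
```

```bash
python3 -m crank '{"linear":[[0,0,0],[0,0,0],[0,0,0],[0,0,0],[0,0,0],[0,0,-0.2],[0,0,-0.6],[0,0,-1],[0,0,-1]],"rotation":[[0,0,0],[0,0,0],[0,0,0],[0,0,0],[0,0,0],[0,0,0],[0,0,0],[0,0,0],[0,0,0]],"hand":[0,-0.5,-1,-1,-1,-1,-1,-1,-1]}'
python3 -m crank '{"linear":[[0.5,0.48,-0.4],[1,0.96,-0.7],[1,0.96,-0.7],[1,0.96,-0.7]],"rotation":[[0,0,0],[0,0,0],[0,0,0],[0,0,0]],"hand":[-1,-1,-1,-1]}'
python3 -m crank '{"linear":[[0.5,0.48,0],[1,0.96,0],[1,0.96,0],[1,0.96,0]],"rotation":[[0,0,-0.06],[0,0,-0.139],[0,0,-0.139],[0,0,-0.139]],"hand":[-1,-1,-1,-1]}'
python3 - <<'E'
from look import *
p,d,K,W,P=go(.413,.318,"w3.png",.035)
m=(d>0)&(np.hypot(P[...,0]-.413,P[...,1]-.318)<.03)&(P[...,2]>.022)&(P[...,2]<.07); q=P[m][:,:2]
print("hump",cv2.minAreaRect((q*1000).astype(np.float32)))
hsv=cv2.cvtColor(p,cv2.COLOR_RGB2HSV)
m=(d>0)&(np.hypot(P[...,0]-.413,P[...,1]-.318)<.055)&(P[...,2]>.013)&(P[...,2]<.03)&(hsv[...,1]<70); q=P[m][:,:2]
print("foot",m.sum(),cv2.minAreaRect((q*1000).astype(np.float32)))
m=(d>0)&(np.hypot(P[...,0]-.62,P[...,1]-.126)<.03)&(P[...,2]>.05)
print("gear?",m.sum(),P[m].mean(0) if m.any() else "")
E
```

```text
time_s: 9.1
tcp_pos: [0.6239, 0.1265, 0.1377]
tool_rot: [0.0, 1.0, 0.001, 0.006]
ft_force: [0.6, -0.7, 1.1]
opening: 0.0857
time_s: 9.5
tcp_pos: [0.5181, 0.2257, 0.2032]
tool_rot: [-0.001, 1.0, 0.001, 0.002]
ft_force: [1.0, 0.3, 0.3]
opening: 0.0853
time_s: 9.9
tcp_pos: [0.4166, 0.3207, 0.1993]
tool_rot: [-0.111, 0.994, 0.0, -0.001]
ft_force: [0.2, -0.7, -0.0]
opening: 0.0853
tcp [0.4182 0.3192 0.1994] x-az -167.33483319793578 open 0.08538401347581989 t 9.95 z tilt [-0.0001 -0.0001 -1.    ]
top n 971 z 0.05238390130234516 rect ((412.01483154296875, 320.13873291015625), (36.42853927612305, 33.714256286621094), 13.77273941040039)
hump ((412.00390625, 320.2657165527344), (44.09220886230469, 33.96356201171875), 13.883749961853027)
foot 1699 ((411.4831848144531, 319.8602600097656), (102.36569213867188, 42.39861297607422), 13.841883659362793)
gear? 361 [0.6105 0.1277 0.0553]
```

View pics/w3.png

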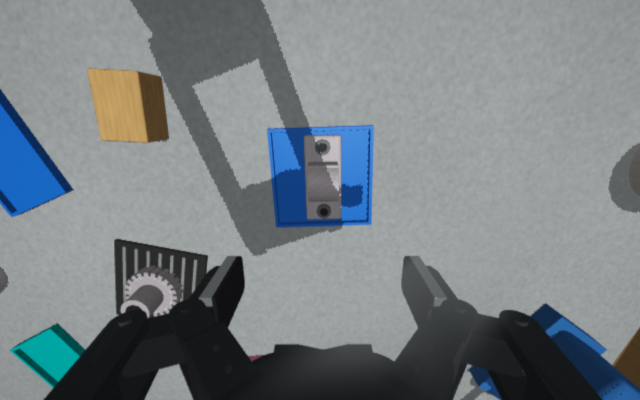

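The wrist view shows the gear standing on the mat (150,290) and the cap along the tool's x axis at (322,177). The cap measures (0.412, 0.320) at 13.9°. I correct slightly and descend.

```bash
python3 -m crank '{"linear":[[0.056,0.023,0.3],[0.056,0.023,0.7],[0.056,0.023,1],[0.056,0.023,1]],"rotation":[[0,0,-0.013],[0,0,-0.013],[0,0,-0.013],[0,0,-0.013]],"hand":[-1,-1,-1,-1]}' 60
python3 -m crank '{"linear":[[0,0,0.3],[0,0,0.5],[0,0,0.68],[0,0,0.755],[0,0,0.755],[0,0,0.755]],"rotation":[[0,0,0],[0,0,0],[0,0,0],[0,0,0],[0,0,0],[0,0,0]],"hand":[-1,-1,-1,-1,-1,-1]}'
python3 -m crank '{"linear":[[0,0,0],[0,0,0],[0,0,0],[0,0,0],[0,0,0],[0,0,0],[0,0,0],[0,0,0],[0,0,0],[0,0,0]],"rotation":[[0,0,0],[0,0,0],[0,0,0],[0,0,0],[0,0,0],[0,0,0],[0,0,0],[0,0,0],[0,0,0],[0,0,0]],"hand":[0,1,1,1,1,1,1,1,1,1]}' 60
python3 -m crank '{"linear":[[0,0,-0.1],[0,0,-0.2],[0,0,-0.3],[0,0,-0.3],[0,0,-0.3]],"rotation":[[0,0,0],[0,0,0],[0,0,0],[0,0,0],[0,0,0]],"hand":[1,1,1,1,1]}'
python3 look.py .412 .32 w4.png
```

```text
time_s: 10.35
tcp_pos: [0.4111, 0.316, 0.0944]
tool_rot: [-0.118, 0.993, -0.002, -0.004]
ft_force: [-0.2, -1.0, -1.0]
opening: 0.0856
time_s: 10.95
tcp_pos: [0.4148, 0.3194, 0.0258]
tool_rot: [-0.119, 0.993, 0.0, 0.001]
ft_force: [0.0, 1.1, 0.2]
opening: 0.0854
time_s: 11.95
tcp_pos: [0.414, 0.3195, 0.0251]
tool_rot: [-0.119, 0.993, 0.0, 0.001]
ft_force: [-2.2, -1.0, 6.2]
opening: 0.0331
time_s: 12.45
tcp_pos: [0.4138, 0.3192, 0.0548]
tool_rot: [-0.119, 0.993, 0.0, 0.0]
ft_force: [-0.4, -0.2, -3.5]
opening: 0.0329
tcp [0.4135 0.319  0.0542] x-az -166.35409634303073 open 0.03323850566921706 t 12.5 z tilt [-0. -0. -1.]
top n 2168 z 0.05491899550525557 rect ((395.54254150390625, 315.7897033691406), (24.93312644958496, 58.7103271484375), 14.08138656616211)
```

The cap is held. I lift it, turn it to 35.2° and carry it to the oblong tray.

```bash
python3 -m crank '{"linear":[[0,0,-0.3],[0,0,-0.7],[0,0,-1],[0,0,-1],[0,0,-1]],"rotation":[[0,0,0],[0,0,-0.08],[0,0,-0.16],[0,0,-0.237],[0,0,-0.237]],"hand":[1,1,1,1,1]}'
python3 -m crank '{"linear":[[0.1,-0.2,0],[0.25,-0.5,0],[0.44,-0.86,0]],"rotation":[[0,0,0],[0,0,0],[0,0,0]],"hand":[1,1,1]}'
python3 -m crank '{"linear":[[0.2,-0.4,0],[0.44,-0.86,0],[0.44,-0.86,0]],"rotation":[[0,0,0],[0,0,0],[0,0,0]],"hand":[1,1,1]}'
python3 -m crank '{"linear":[[0.2,-0.4,0],[0.44,-0.86,0],[0.44,-0.86,0]],"rotation":[[0,0,0],[0,0,0],[0,0,0]],"hand":[1,1,1]}'
python3 -m crank '{"linear":[[0.2,-0.4,0],[0.4,-0.75,0],[0.44,-0.86,0],[0.44,-0.86,0],[0.44,-0.86,0]],"rotation":[[0,0,0],[0,0,0],[0,0,0],[0,0,0],[0,0,0]],"hand":[1,1,1,1,1]}'
python3 - <<'E'
from look import *
p,d,K,W,P=go(.465,-.067,"w4b.png",.001)
hsv=cv2.cvtColor(p,cv2.COLOR_RGB2HSV)
m=(cv2.inRange(hsv,(100,120,60),(120,255,255))>0)&(d>0)&(np.hypot(P[...,0]-.465,P[...,1]+.067)<.1)&(P[...,2]<.03)
print(m.sum(),cv2.minAreaRect((P[m][:,:2]*1000).astype(np.float32)))
E
```

```text
time_s: 13.0
tcp_pos: [0.414, 0.3193, 0.155]
tool_rot: [-0.301, 0.953, 0.0, 0.001]
ft_force: [-0.1, 0.1, -3.6]
opening: 0.0328
time_s: 13.3
tcp_pos: [0.4256, 0.2227, 0.1524]
tool_rot: [-0.299, 0.954, -0.0, -0.002]
ft_force: [0.9, -0.2, -2.8]
opening: 0.033
time_s: 13.6
tcp_pos: [0.4396, 0.1224, 0.1526]
tool_rot: [-0.296, 0.955, -0.001, -0.002]
ft_force: [1.1, 1.2, -3.2]
opening: 0.0331
time_s: 13.9
tcp_pos: [0.4529, 0.0272, 0.153]
tool_rot: [-0.296, 0.955, -0.001, -0.001]
ft_force: [-0.3, 1.0, -3.2]
opening: 0.0328
time_s: 14.4
tcp_pos: [0.4659, -0.0627, 0.1533]
tool_rot: [-0.3, 0.954, 0.001, -0.001]
ft_force: [-0.3, 0.6, -3.3]
opening: 0.0327
tcp [ 0.466  -0.0624  0.1535] x-az -145.06044149846318 open 0.032897266608726466 t 14.45 z tilt [-0.0015  0.001  -1.    ]
4451 ((459.923583984375, -69.50459289550781), (140.8162078857422, 86.0757827758789), 35.396297454833984)
```

View pics/w4b.png

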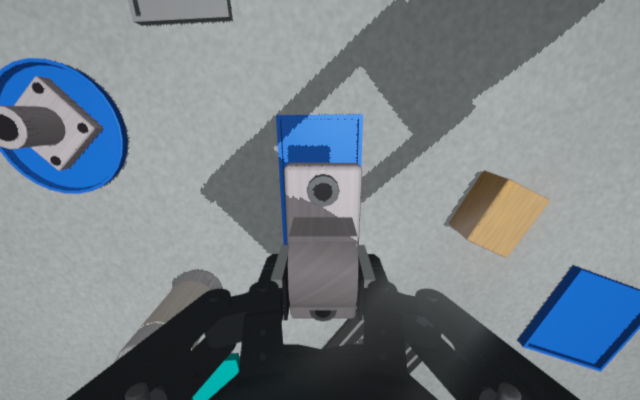

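The cap is aligned with the oblong tray in the view: tray edges at x≈280–362, cap 287–360. The tray rectangle gives 35.4°, matching the earlier fit. I lower in stages.

```bash
python3 -m crank '{"linear":[[0.02,-0.03,0.3],[0.02,-0.03,0.6],[0.02,-0.03,0.85],[0.02,-0.03,1],[0.02,-0.03,1],[0.02,-0.03,1]],"rotation":[[0,0,0],[0,0,0],[0,0,0],[0,0,0],[0,0,0],[0,0,0]],"hand":[1,1,1,1,1,1]}'
python3 -m crank '{"linear":[[0,0,0.08],[0,0,0.16],[0,0,0.22],[0,0,0.27],[0,0,0.28],[0,0,0.28]],"rotation":[[0,0,0],[0,0,0],[0,0,0],[0,0,0],[0,0,0],[0,0,0]],"hand":[1,1,1,1,1,1]}'
```

```text
time_s: 15.05
tcp_pos: [0.4665, -0.0662, 0.0545]
tool_rot: [-0.301, 0.954, 0.0, -0.0]
ft_force: [0.4, -0.0, -3.9]
opening: 0.033
time_s: 15.65
tcp_pos: [0.4664, -0.0673, 0.026]
tool_rot: [-0.3, 0.954, 0.0, -0.0]
ft_force: [-0.3, -0.1, -2.8]
opening: 0.0329
```

```bash
python3 -m crank '{"linear":[[0,0,0.01],[0,0,0.018],[0,0,0.018]],"rotation":[[0,0,0],[0,0,0],[0,0,0]],"hand":[1,1,1]}'
python3 -m crank '{"linear":[[0,0,0],[0,0,0],[0,0,0],[0,0,0],[0,0,0],[0,0,-0.2],[0,0,-0.6],[0,0,-1],[0,0,-1],[0,0,-1],[0,0,-1]],"rotation":[[0,0,0],[0,0,0],[0,0,0],[0,0,0],[0,0,0],[0,0,0],[0,0,0],[0,0,0.1],[0,0,0.2],[0,0,0.3],[0,0,0.389]],"hand":[0,-0.5,-1,-1,-1,-1,-1,-1,-1,-1,-1]}'
python3 -m crank '{"linear":[[0,0,-0.3],[-0.16,-0.42,-0.75],[-0.32,-0.84,-0.75],[-0.32,-0.84,-0.75]],"rotation":[[0,0,0],[0,0,0],[0,0,0],[0,0,0]],"hand":[-1,-1,-1,-1]}'
python3 -m crank '{"linear":[[-0.16,-0.42,0],[-0.32,-0.84,0],[-0.32,-0.84,0]],"rotation":[[0,0,0],[0,0,0],[0,0,0]],"hand":[-1,-1,-1]}'
python3 -m crank '{"linear":[[-0.16,-0.42,0],[-0.32,-0.84,0],[-0.32,-0.84,0],[-0.32,-0.84,0]],"rotation":[[0,0,0],[0,0,0],[0,0,0],[0,0,0]],"hand":[-1,-1,-1,-1]}'
python3 - <<'E'
from look import *
p,d,K,W,P=go(.562,-.32,"w5.png",.035)
hsv=cv2.cvtColor(p,cv2.COLOR_RGB2HSV)
m=((cv2.inRange(hsv,(100,120,60),(120,255,255))>0)&(d>0)&(np.hypot(P[...,0]-.568,P[...,1]+.319)<.09)&(P[...,2]<.03))
print("round",cv2.minEnclosingCircle((P[m][:,:2]*1000).astype(np.float32)))
m=((hsv[...,1]<70)&(d>0)&(np.hypot(P[...,0]-.562,P[...,1]+.319)<.05)&(P[...,2]>.013)&(P[...,2]<.024))
print("plate",cv2.minAreaRect((P[m][:,:2]*1000).astype(np.float32)))
p,d,K,W=snap("top","t5.png"); P=cloud(d,K,W); hsv=cv2.cvtColor(p,cv2.COLOR_RGB2HSV)
m=(d>0)&(np.hypot(P[...,0]-.465,P[...,1]+.067)<.06)&(P[...,2]>.013)&(P[...,2]<.07)&(hsv[...,1]<70)
print("cap top",m.sum(),cv2.minAreaRect((P[m][:,:2]*1000).astype(np.float32)))
c=cv2.resize(p[120:320,160:520],(792,440)); cv2.imwrite("pics/t5.png",c[:,:,::-1])
E
```

```text
time_s: 15.95
tcp_pos: [0.4669, -0.0674, 0.025]
tool_rot: [-0.3, 0.954, -0.0, 0.0]
ft_force: [-1.4, -0.2, 1.7]
opening: 0.0332
time_s: 17.05
tcp_pos: [0.4669, -0.0674, 0.1251]
tool_rot: [-0.002, 1.0, -0.0, 0.001]
ft_force: [0.7, 0.3, 0.2]
opening: 0.0855
time_s: 17.45
tcp_pos: [0.5018, -0.1554, 0.2021]
tool_rot: [-0.004, 1.0, -0.002, 0.002]
ft_force: [-0.4, 0.6, -0.3]
opening: 0.0855
time_s: 17.75
tcp_pos: [0.5326, -0.2386, 0.1979]
tool_rot: [-0.004, 1.0, -0.0, -0.001]
ft_force: [-2.0, 0.4, 0.4]
opening: 0.0855
time_s: 18.15
tcp_pos: [0.5648, -0.3182, 0.1981]
tool_rot: [-0.005, 1.0, 0.001, -0.001]
ft_force: [-0.1, 0.6, -0.2]
opening: 0.0856
tcp [ 0.5649 -0.3175  0.1988] x-az -179.41912452024948 open 0.085522881320707 t 18.2 z tilt [-0.0011  0.0013 -1.    ]
top n 862 z 0.05462510083971028 rect ((561.9254150390625, -321.73590087890625), (35.199562072753906, 34.40203094482422), 0.7425622344017029)
round ((565.809814453125, -317.2138671875), 66.00594329833984)
plate ((561.7759399414062, -320.9680480957031), (63.69161605834961, 63.349300384521484), 76.45867919921875)
cap top 722 ((466.5460205078125, -68.44046020507812), (102.45097351074219, 43.438758850097656), 34.930599212646484)
```

View pics/t5.png

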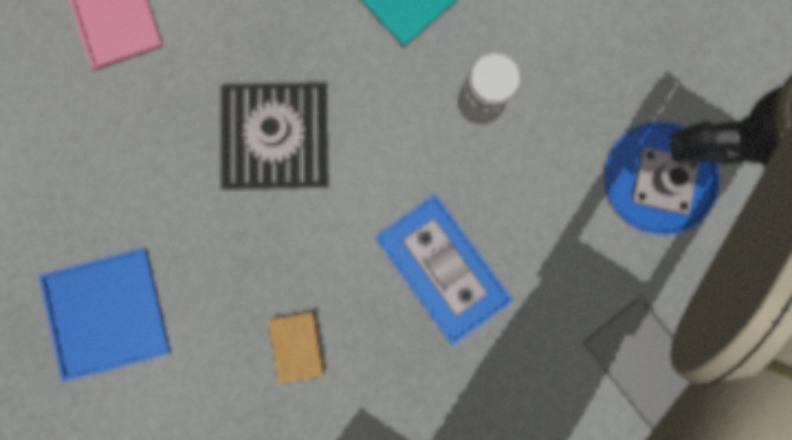

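View pics/w5.png

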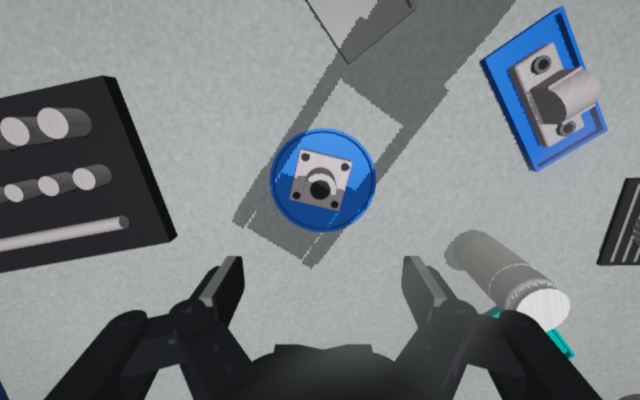

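In the top view the cap lies along the oblong tray at (445,268) and the gear on the mat at (273,130); can and carton have not moved. In the wrist view the flange hub is at (320,185) in the round tray, measuring (0.562, -0.321). I pick up the flange.

```bash
python3 -m crank '{"linear":[[0.03,-0.035,0.3],[0.03,-0.035,0.7],[0.03,-0.035,1],[0.03,-0.035,1]],"rotation":[[0,0,0],[0,0,0],[0,0,0],[0,0,0]],"hand":[-1,-1,-1,-1]}' 60
python3 -m crank '{"linear":[[0,0,0.3],[0,0,0.5],[0,0,0.65],[0,0,0.73],[0,0,0.73],[0,0,0.73]],"rotation":[[0,0,0],[0,0,0],[0,0,0],[0,0,0],[0,0,0],[0,0,0]],"hand":[-1,-1,-1,-1,-1,-1]}'
python3 -m crank '{"linear":[[0,0,0],[0,0,0],[0,0,0],[0,0,0],[0,0,0],[0,0,0],[0,0,0],[0,0,0],[0,0,0],[0,0,0]],"rotation":[[0,0,0],[0,0,0],[0,0,0],[0,0,0],[0,0,0],[0,0,0],[0,0,0],[0,0,0],[0,0,0],[0,0,0]],"hand":[0,1,1,1,1,1,1,1,1,1]}' 60
python3 -m crank '{"linear":[[0,0,-0.1],[0,0,-0.2],[0,0,-0.3],[0,0,-0.3],[0,0,-0.3]],"rotation":[[0,0,0],[0,0,0],[0,0,0],[0,0,0],[0,0,0]],"hand":[1,1,1,1,1]}'
```

```text
time_s: 18.65
tcp_pos: [0.5591, -0.3182, 0.0944]
tool_rot: [-0.006, 1.0, 0.003, -0.004]
ft_force: [-0.5, 0.4, -0.5]
opening: 0.0853
time_s: 19.25
tcp_pos: [0.563, -0.3221, 0.0279]
tool_rot: [-0.005, 1.0, -0.0, 0.001]
ft_force: [1.1, -1.5, 0.1]
opening: 0.0852
time_s: 20.25
tcp_pos: [0.5627, -0.322, 0.0273]
tool_rot: [-0.005, 1.0, -0.0, 0.0]
ft_force: [-1.2, 2.1, 5.3]
opening: 0.0344
time_s: 20.75
tcp_pos: [0.5626, -0.3221, 0.0571]
tool_rot: [-0.005, 1.0, -0.0, 0.0]
ft_force: [-1.0, 0.3, -4.5]
opening: 0.0344
```

```bash
python3 -m crank '{"linear":[[0,0,-0.3],[0,0,-0.7],[0,0,-1],[0,0,-1]],"rotation":[[0,0,0.006],[0,0,0.006],[0,0,0.006],[0,0,0.006]],"hand":[1,1,1,1]}'
python3 -m crank '{"linear":[[0.05,0.2,-0.1],[0.12,0.55,-0.2],[0.21,0.91,-0.3]],"rotation":[[0,0,0],[0,0,0],[0,0,0]],"hand":[1,1,1]}'
python3 -m crank '{"linear":[[0.1,0.45,0],[0.21,0.91,0],[0.21,0.91,0]],"rotation":[[0,0,0],[0,0,0],[0,0,0]],"hand":[1,1,1]}'
python3 -m crank '{"linear":[[0.1,0.45,0],[0.21,0.91,0],[0.21,0.91,0]],"rotation":[[0,0,0],[0,0,0],[0,0,0]],"hand":[1,1,1]}'
python3 -m crank '{"linear":[[0.1,0.45,0],[0.21,0.91,0],[0.21,0.91,0]],"rotation":[[0,0,0],[0,0,0],[0,0,0]],"hand":[1,1,1]}'
python3 -m crank '{"linear":[[0.1,0.45,0],[0.21,0.91,0],[0.21,0.91,0]],"rotation":[[0,0,0],[0,0,0],[0,0,0]],"hand":[1,1,1]}'
python3 -m crank '{"linear":[[0.1,0.45,0],[0.21,0.91,0],[0.21,0.91,0]],"rotation":[[0,0,0],[0,0,0],[0,0,0]],"hand":[1,1,1]}'
python3 -m crank '{"linear":[[0.1,0.4,0],[0.21,0.75,0],[0.21,0.91,0],[0.21,0.91,0],[0.21,0.91,0]],"rotation":[[0,0,-0.07],[0,0,-0.14],[0,0,-0.22],[0,0,-0.31],[0,0,-0.31]],"hand":[1,1,1,1,1]}'
python3 - <<'E'
from look import *
p,d,K,W,P=go(.415,.318,"w6.png",.001)
hsv=cv2.cvtColor(p,cv2.COLOR_RGB2HSV)
m=(cv2.inRange(hsv,(100,120,60),(120,255,255))>0)&(d>0)&(np.hypot(P[...,0]-.415,P[...,1]-.318)<.1)&(P[...,2]<.03)
print(m.sum(),cv2.minAreaRect((P[m][:,:2]*1000).astype(np.float32)))
E
```

```text
time_s: 21.15
tcp_pos: [0.565, -0.3236, 0.1624]
tool_rot: [-0.001, 1.0, -0.003, 0.004]
ft_force: [0.7, -0.5, -3.2]
opening: 0.0347
time_s: 21.45
tcp_pos: [0.5398, -0.2297, 0.1839]
tool_rot: [0.0, 1.0, 0.001, -0.002]
ft_force: [0.3, 0.8, -4.6]
opening: 0.0344
time_s: 21.75
tcp_pos: [0.5176, -0.1342, 0.1835]
tool_rot: [-0.003, 1.0, 0.002, -0.002]
ft_force: [0.3, -0.4, -4.7]
opening: 0.0343
time_s: 22.05
tcp_pos: [0.4968, -0.044, 0.184]
tool_rot: [-0.002, 1.0, 0.002, -0.002]
ft_force: [0.4, -0.5, -4.6]
opening: 0.0344
time_s: 22.35
tcp_pos: [0.4758, 0.0466, 0.1844]
tool_rot: [-0.003, 1.0, 0.001, -0.002]
ft_force: [0.2, -0.7, -3.9]
opening: 0.0342
time_s: 22.65
tcp_pos: [0.4548, 0.1372, 0.1847]
tool_rot: [-0.003, 1.0, 0.001, -0.001]
ft_force: [-0.1, -0.6, -4.6]
opening: 0.0345
time_s: 22.95
tcp_pos: [0.4339, 0.2279, 0.1849]
tool_rot: [-0.003, 1.0, 0.001, -0.001]
ft_force: [0.0, -0.8, -4.0]
opening: 0.0346
time_s: 23.45
tcp_pos: [0.4145, 0.3145, 0.1848]
tool_rot: [-0.243, 0.97, -0.001, -0.001]
ft_force: [-0.5, 0.4, -4.8]
opening: 0.0347
tcp [0.4146 0.3142 0.185 ] x-az -152.2060051428793 open 0.03437369155204882 t 23.5 z tilt [-0.0016 -0.0015 -1.    ]
7087 ((413.95672607421875, 318.46832275390625), (123.99878692626953, 125.41710662841797), 14.55062198638916)
```

View pics/w6.png

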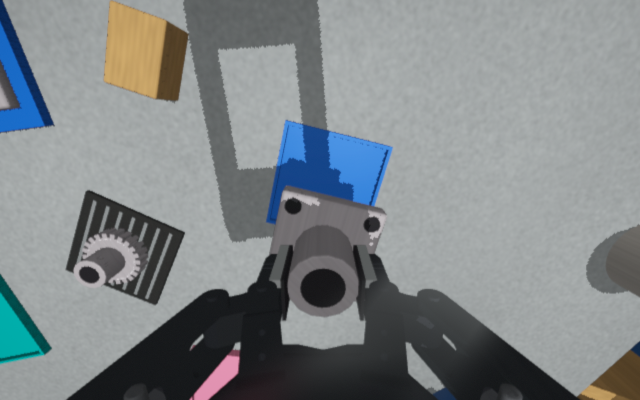

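The square tray, (0.414, 0.318), sits ahead under the held flange, and their sides are parallel. I correct by 4 mm in y and lower.

```bash
python3 -m crank '{"linear":[[-0.02,0.034,0.3],[-0.02,0.034,0.6],[-0.02,0.034,0.85],[-0.02,0.034,1],[-0.02,0.034,1],[-0.02,0.034,1]],"rotation":[[0,0,0],[0,0,0],[0,0,0],[0,0,0],[0,0,0],[0,0,0]],"hand":[1,1,1,1,1,1]}'
python3 -m crank '{"linear":[[0,0,0.2],[0,0,0.35],[0,0,0.46],[0,0,0.53],[0,0,0.56],[0,0,0.56],[0,0,0.56]],"rotation":[[0,0,0],[0,0,0],[0,0,0],[0,0,0],[0,0,0],[0,0,0],[0,0,0]],"hand":[1,1,1,1,1,1,1]}'
```

```text
time_s: 24.1
tcp_pos: [0.4153, 0.3187, 0.087]
tool_rot: [-0.241, 0.971, -0.0, 0.0]
ft_force: [-0.0, -0.1, -4.0]
opening: 0.0346
time_s: 24.8
tcp_pos: [0.4152, 0.3193, 0.0311]
tool_rot: [-0.242, 0.97, 0.0, 0.0]
ft_force: [-0.4, -0.3, -4.8]
opening: 0.0348
```

```bash
python3 -m crank '{"linear":[[0,0,0.02],[0,0,0.035],[0,0,0.045],[0,0,0.045]],"rotation":[[0,0,0],[0,0,0],[0,0,0],[0,0,0]],"hand":[1,1,1,1]}'
```

```text
time_s: 25.2
tcp_pos: [0.4152, 0.3192, 0.0273]
tool_rot: [-0.242, 0.97, 0.0, 0.0]
ft_force: [-4.3, -2.2, 8.2]
opening: 0.0347
```

```bash
python3 -m crank '{"linear":[[0,0,0],[0,0,0],[0,0,0],[0,0,0],[0,0,0],[0,0,-0.2],[0,0,-0.6],[0,0,-1],[0,0,-1],[0,0,-1]],"rotation":[[0,0,0],[0,0,0],[0,0,0],[0,0,0],[0,0,0],[0,0,0],[0,0,0.08],[0,0,0.16],[0,0,0.24],[0,0,0.309]],"hand":[0,-0.5,-1,-1,-1,-1,-1,-1,-1,-1]}'
python3 -m crank '{"linear":[[0,0,-0.3],[-0.5,-0.48,-0.7],[-1,-0.96,-0.7],[-1,-0.96,-0.7],[-1,-0.96,-0.7]],"rotation":[[0,0,0],[0,0,0],[0,0,0],[0,0,0],[0,0,0]],"hand":[-1,-1,-1,-1,-1]}'
python3 -m crank '{"linear":[[-0.5,-0.48,0],[-1,-0.96,0],[-1,-0.96,0],[-1,-0.96,0]],"rotation":[[0,0,0],[0,0,0],[0,0,0],[0,0,0]],"hand":[-1,-1,-1,-1]}'
python3 - <<'E'
from look import *
go(.619,.126,"w7.png",.035)
p,d,K,W=snap("top"); P=cloud(d,K,W); hsv=cv2.cvtColor(p,cv2.COLOR_RGB2HSV)
m=(d>0)&(np.hypot(P[...,0]-.415,P[...,1]-.318)<.05)&(P[...,2]>.013)&(P[...,2]<.07)&(hsv[...,1]<70)
print("flange top",m.sum(),cv2.minAreaRect((P[m][:,:2]*1000).astype(np.float32)))
E
```

```text
time_s: 26.2
tcp_pos: [0.4161, 0.3198, 0.1282]
tool_rot: [0.001, 1.0, 0.001, 0.002]
ft_force: [-0.4, 0.2, -1.3]
opening: 0.0855
time_s: 26.7
tcp_pos: [0.5191, 0.2195, 0.1976]
tool_rot: [0.001, 1.0, -0.0, 0.002]
ft_force: [0.5, -0.9, 1.0]
opening: 0.0854
time_s: 27.1
tcp_pos: [0.6176, 0.1237, 0.1952]
tool_rot: [0.001, 1.0, -0.001, 0.0]
ft_force: [-0.4, -0.3, -0.0]
opening: 0.0853
tcp [0.6161 0.1257 0.1952] x-az 179.96800649233987 open 0.08586401176192444 t 27.15 z tilt [-0.001  -0.0002 -1.    ]
top n 897 z 0.056610857649076474 rect ((619.7393188476562, 125.91252899169922), (35.22587203979492, 35.02584457397461), 34.72655487060547)
flange top 16 ((428.5747375488281, 289.5237121582031), (25.244653701782227, 2.422146797180176), 14.515715599060059)
```

View pics/w7.png

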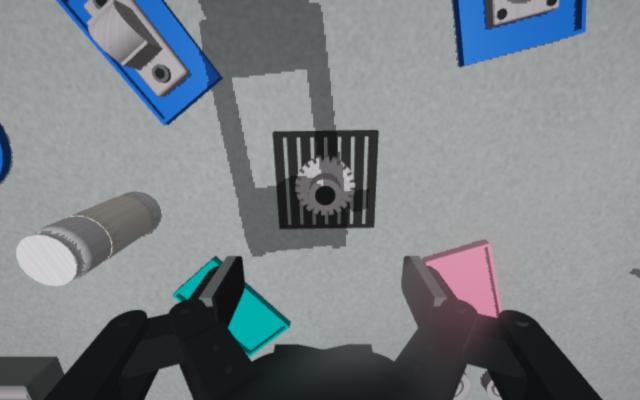

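The gear is on the mat with its hub at (325,193), measuring (0.620, 0.126). The arm hides the flange from the top camera for now. I pick up the gear.

```bash
python3 -m crank '{"linear":[[-0.03,0,0.3],[-0.03,0,0.7],[-0.03,0,1],[-0.03,0,1]],"rotation":[[0,0,0],[0,0,0],[0,0,0],[0,0,0]],"hand":[-1,-1,-1,-1]}' 60
python3 -m crank '{"linear":[[0,0,0.3],[0,0,0.5],[0,0,0.6],[0,0,0.64],[0,0,0.64],[0,0,0.64]],"rotation":[[0,0,0],[0,0,0],[0,0,0],[0,0,0],[0,0,0],[0,0,0]],"hand":[-1,-1,-1,-1,-1,-1]}'
python3 -m crank '{"linear":[[0,0,0],[0,0,0],[0,0,0],[0,0,0],[0,0,0],[0,0,0],[0,0,0],[0,0,0],[0,0,0],[0,0,0]],"rotation":[[0,0,0],[0,0,0],[0,0,0],[0,0,0],[0,0,0],[0,0,0],[0,0,0],[0,0,0],[0,0,0],[0,0,0]],"hand":[0,1,1,1,1,1,1,1,1,1]}' 60
python3 -m crank '{"linear":[[0,0,-0.1],[0,0,-0.2],[0,0,-0.3],[0,0,-0.3],[0,0,-0.3]],"rotation":[[0,0,0],[0,0,0],[0,0,0],[0,0,0],[0,0,0]],"hand":[1,1,1,1,1]}'
```

```text
time_s: 27.6
tcp_pos: [0.6132, 0.1285, 0.0902]
tool_rot: [-0.002, 1.0, -0.0, -0.005]
ft_force: [-0.5, -0.4, -0.8]
opening: 0.0855
time_s: 28.2
tcp_pos: [0.6194, 0.1279, 0.0338]
tool_rot: [-0.001, 1.0, 0.0, 0.001]
ft_force: [0.7, 0.1, 1.7]
opening: 0.0855
time_s: 29.2
tcp_pos: [0.6189, 0.1273, 0.0328]
tool_rot: [-0.001, 1.0, -0.0, 0.001]
ft_force: [-1.6, -1.0, 6.4]
opening: 0.034
time_s: 29.7
tcp_pos: [0.6186, 0.1276, 0.0625]
tool_rot: [-0.001, 1.0, 0.0, 0.0]
ft_force: [-0.4, 0.3, -4.9]
opening: 0.0341
```

```bash
python3 -m crank '{"linear":[[0,0,-0.3],[0,0,-0.7],[0,0,-1],[0,0,-1]],"rotation":[[0,0,0],[0,0,0],[0,0,0],[0,0,0]],"hand":[1,1,1,1]}'
python3 -m crank '{"linear":[[0.15,-0.2,-0.2],[0.35,-0.5,-0.4],[0.6,-0.89,-0.4]],"rotation":[[0,0,0],[0,0,0],[0,0,0]],"hand":[1,1,1]}'
python3 -m crank '{"linear":[[0.25,-0.45,0],[0.5,-0.89,0],[0.5,-0.89,0]],"rotation":[[0,0,0],[0,0,0],[0,0,0]],"hand":[1,1,1]}'
python3 -m crank '{"linear":[[0,-0.45,0],[0,-0.89,0],[0,-0.89,0]],"rotation":[[0,0,0],[0,0,0],[0,0,0]],"hand":[1,1,1]}'
python3 -m crank '{"linear":[[-0.1,-0.45,0],[-0.2,-0.89,0],[-0.2,-0.89,0]],"rotation":[[0,0,0],[0,0,0],[0,0,0]],"hand":[1,1,1]}'
python3 -m crank '{"linear":[[-0.15,-0.4,0],[-0.3,-0.75,0],[-0.37,-0.89,0],[-0.37,-0.89,0],[-0.37,-0.89,0]],"rotation":[[0,0,0],[0,0,0],[0,0,0],[0,0,0],[0,0,0]],"hand":[1,1,1,1,1]}'
python3 - <<'E'
from look import *
p,d,K,W,P=go(.566,-.318,"w8.png",.001)
hsv=cv2.cvtColor(p,cv2.COLOR_RGB2HSV)
m=((cv2.inRange(hsv,(100,120,60),(120,255,255))>0)&(d>0)&(np.hypot(P[...,0]-.568,P[...,1]+.319)<.09)&(P[...,2]<.03))
print("round",cv2.minEnclosingCircle((P[m][:,:2]*1000).astype(np.float32)))
p,d,K,W=snap("top"); P=cloud(d,K,W); hsv=cv2.cvtColor(p,cv2.COLOR_RGB2HSV)
m=(d>0)&(np.hypot(P[...,0]-.415,P[...,1]-.318)<.05)&(P[...,2]>.013)&(P[...,2]<.07)&(hsv[...,1]<70)
print("flange top",m.sum(),cv2.minAreaRect((P[m][:,:2]*1000).astype(np.float32)))
E
```

```text
time_s: 30.1
tcp_pos: [0.6215, 0.128, 0.1679]
tool_rot: [-0.001, 1.0, 0.001, 0.005]
ft_force: [0.9, 0.3, -3.5]
opening: 0.0342
time_s: 30.4
tcp_pos: [0.5591, 0.0385, 0.2032]
tool_rot: [-0.002, 1.0, 0.0, 0.001]
ft_force: [1.1, -0.7, -3.0]
opening: 0.0342
time_s: 30.7
tcp_pos: [0.5053, -0.0551, 0.1996]
tool_rot: [0.001, 1.0, -0.001, -0.002]
ft_force: [0.3, 0.5, -3.4]
opening: 0.0343
time_s: 31.0
tcp_pos: [0.5079, -0.1442, 0.2001]
tool_rot: [0.001, 1.0, -0.001, -0.001]
ft_force: [0.7, 0.2, -4.7]
opening: 0.0342
time_s: 31.3
tcp_pos: [0.5288, -0.2329, 0.1995]
tool_rot: [0.001, 1.0, -0.0, -0.001]
ft_force: [0.2, 1.3, -4.1]
opening: 0.0342
time_s: 31.8
tcp_pos: [0.5659, -0.3167, 0.1999]
tool_rot: [-0.001, 1.0, 0.001, -0.001]
ft_force: [-0.2, 0.8, -5.0]
opening: 0.034
tcp [ 0.566  -0.3163  0.2003] x-az -179.82922559159158 open 0.034151036970803426 t 31.85 z tilt [-0.0021  0.0019 -1.    ]
round ((565.8814086914062, -317.12652587890625), 66.22544860839844)
flange top 660 ((415.783203125, 318.3822937011719), (63.11005401611328, 64.91609191894531), 13.849303245544434)
```

View pics/w8.png

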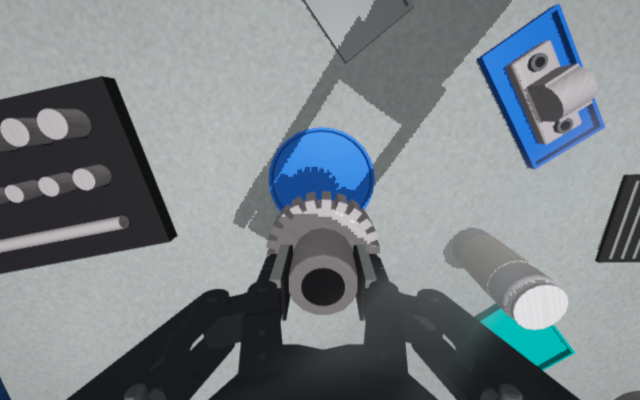

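The flange is centred in the square tray (0.416, 0.318). The round tray, (0.566, -0.317), lies directly below the held gear. I lower it.

```bash
python3 -m crank '{"linear":[[0,-0.01,0.3],[0,-0.01,0.6],[0,-0.01,0.85],[0,-0.01,1],[0,-0.01,1],[0,-0.01,1]],"rotation":[[0,0,0],[0,0,0],[0,0,0],[0,0,0],[0,0,0],[0,0,0]],"hand":[1,1,1,1,1,1]}'
python3 -m crank '{"linear":[[0,0,0.2],[0,0,0.4],[0,0,0.54],[0,0,0.62],[0,0,0.66],[0,0,0.66],[0,0,0.66]],"rotation":[[0,0,0],[0,0,0],[0,0,0],[0,0,0],[0,0,0],[0,0,0],[0,0,0]],"hand":[1,1,1,1,1,1,1]}'
```

```text
time_s: 32.5
tcp_pos: [0.5668, -0.3184, 0.1029]
tool_rot: [-0.002, 1.0, -0.0, 0.0]
ft_force: [-0.1, 0.7, -3.8]
opening: 0.0344
time_s: 33.2
tcp_pos: [0.5671, -0.319, 0.037]
tool_rot: [-0.001, 1.0, -0.0, 0.001]
ft_force: [-0.7, 0.8, -4.6]
opening: 0.0344
```

```bash
python3 -m crank '{"linear":[[0,0,0.02],[0,0,0.04],[0,0,0.055],[0,0,0.062],[0,0,0.062]],"rotation":[[0,0,0],[0,0,0],[0,0,0],[0,0,0],[0,0,0]],"hand":[1,1,1,1,1]}'
```

```text
time_s: 33.7
tcp_pos: [0.5666, -0.3187, 0.0308]
tool_rot: [-0.001, 1.0, -0.0, 0.0]
ft_force: [-4.6, 2.8, 4.5]
opening: 0.0342
```

Contact is felt. I release, rise, move aside and check.

```bash
python3 -m crank '{"linear":[[0,0,0],[0,0,0],[0,0,0],[0,0,0],[0,0,0],[0,0,-0.2],[0,0,-0.6],[0,0,-1],[0,0,-1],[0,0,-1]],"rotation":[[0,0,0],[0,0,0],[0,0,0],[0,0,0],[0,0,0],[0,0,0],[0,0,0],[0,0,0],[0,0,0],[0,0,0]],"hand":[0,-0.5,-1,-1,-1,-1,-1,-1,-1,-1]}'
python3 -m crank '{"linear":[[0,0,-0.4],[0.3,0,-0.8],[0.7,0,-1],[1,0,-1],[1,0,-1]],"rotation":[[0,0,0],[0,0,0],[0,0,0],[0,0,0],[0,0,0]],"hand":[-1,-1,-1,-1,-1]}'
python3 -m crank '{"linear":[[0.4,0,0],[0.8,0,0],[1,0,0],[1,0,0],[1,0,0],[1,0,0]],"rotation":[[0,0,0],[0,0,0],[0,0,0],[0,0,0],[0,0,0],[0,0,0]],"hand":[-1,-1,-1,-1,-1,-1]}'
python3 - <<'E'
from look import *
s=r.read_state(); print(s["time_s"],s["tcp_pos"],s["opening"])
p,d,K,W=snap("top"); P=cloud(d,K,W); hsv=cv2.cvtColor(p,cv2.COLOR_RGB2HSV)
for n,x,y in(("gear",.566,-.318),("flange",.415,.318),("cap",.465,-.067)):
    b=(d>0)&(np.hypot(P[...,0]-x,P[...,1]-y)<.056)&(hsv[...,1]<70)
    m=b&(P[...,2]>.012)&(P[...,2]<.07); t=b&(P[...,2]>.045)&(P[...,2]<.07); f=b&(P[...,2]>.012)&(P[...,2]<.03)
    pl=np.linalg.lstsq(np.c_[P[f][:,:2],np.ones(f.sum())],P[f][:,2],rcond=None)[0] if f.sum()>50 else None
    print(n,m.sum(),cv2.minAreaRect((P[m][:,:2]*1000).astype(np.float32)),"top z",np.median(P[t][:,2]),"flat z",np.median(P[f][:,2]),"slope",pl)
cv2.imwrite("pics/t9.png",cv2.resize(p[120:320,160:520],(792,440))[:,:,::-1])
E
```

```text
time_s: 34.7
tcp_pos: [0.5675, -0.3193, 0.1318]
tool_rot: [-0.001, 1.0, -0.001, 0.002]
ft_force: [-0.3, -0.9, -0.8]
opening: 0.0854
time_s: 35.2
tcp_pos: [0.4634, -0.3188, 0.2288]
tool_rot: [-0.0, 1.0, 0.0, -0.001]
ft_force: [1.0, -0.0, 0.1]
opening: 0.0855
time_s: 35.8
tcp_pos: [0.3672, -0.3189, 0.2291]
tool_rot: [-0.002, 1.0, 0.0, -0.0]
ft_force: [-0.4, -0.4, 1.0]
opening: 0.0855
35.8 [ 0.3672 -0.3189  0.2291] 0.08545775297577071
gear 580 ((568.9417114257812, -317.89697265625), (66.57451629638672, 67.47612762451172), 18.640357971191406) top z 0.05614958861453245 flat z 0.02191432639698243 slope [-0.0086 -0.0043  0.0253]
flange 659 ((416.0262451171875, 318.2801513671875), (62.59174728393555, 64.10211181640625), 13.905308723449707) top z 0.0556920243675188 flat z 0.017866741513523632 slope [-0.0031 -0.      0.0193]
cap 727 ((466.50885009765625, -68.39734649658203), (102.496826171875, 43.73880386352539), 35.346073150634766) top z 0.05296430281830511 flat z 0.018432952344591746 slope [0.0024 0.0009 0.0179]
```

View pics/t9.png

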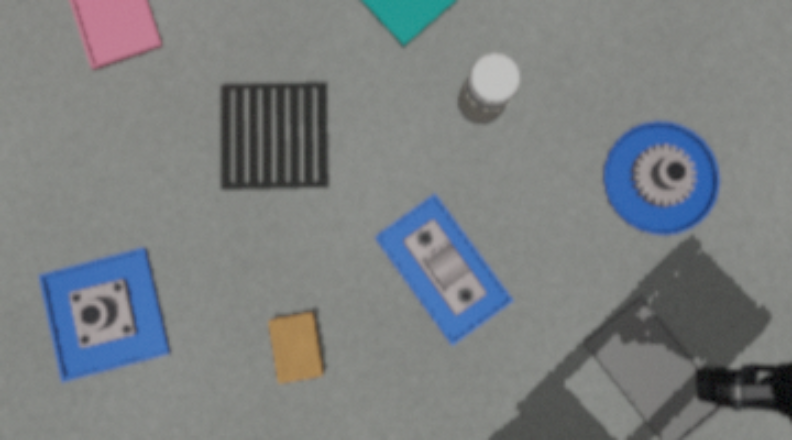

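All three parts are centred and flat in their own trays: gear (664,175), flange (101,313), cap (445,268). The mat is empty, can and carton have not moved, and the gripper touches nothing. I hand the job in.

```bash
python3 -c "from plant import r; print(r.job_done())"
```

```text
the job is handed in; nothing more can be done
None
```

All three parts are in their own trays, and I handed the job in at about 36 s of the 102 s allowed. No verdict came back.

I parked the gear on the mat and moved the cap to the oblong tray. The flange then went to the square tray, and last the gear from the mat to the round tray. Each part was lowered until the wrist force showed contact before I released it.

The last top-camera check showed:

| Part | Offset from tray centre | Flatness |
|---|---|---|
| Gear | about 3 mm | lying flat on the tray floor |
| Flange | about 1–2 mm | lying flat on the tray floor |
| Cap | about 2 mm, within about 0.5° of the tray's length | lying flat on the tray floor |

The measured slopes were all under 0.01 rad. The can and carton looked unmoved in the picture, and the gripper is clear of everything.

No final check failed. The top and wrist cameras put the trays up to about 2–3 mm apart. One check of the flange from above failed because the arm hid it; a repeat a few seconds later was clear.

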